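# Set out the parts of a clamped vacuum joint

### The arm

A 7-joint arm with a two-finger parallel gripper is mounted at the origin on a cart in front of the work surface, level with it; the furniture and walls round the work are solid. World frame = base frame: x ahead of the robot, y to its left, z up, the work surface at z = 0. Lengths are in m, angles in rad, forces in N, time in s.
With the tool pointing down it reaches from about 0.4 to 0.85 m from the base axis. Payload 4.4 kg.
Tool frame: the origin (TCP) lies on the front face of the gripper's body, between the roots of the fingers; the fingertips stand 97 mm ahead of it and the grasp point (between the pads) lies 78 mm ahead of it (r.pinch_z is the distance from the TCP to the grasp point, in m); z points along the fingers, x is the direction in which the jaws open and shut, and the axes are right-handed (so a half turn about z gives the same grasp; the last joint's range is limited). The gripper opens to 94 mm and grips with 3 to 60 N. Pads are 16 mm wide; open, the fingers measure 119 mm over their backs; the gripper's body (75 mm by 177 mm) begins 78 mm behind the grasp point.
Start: joints at [1.267, 0.628, 0.038, 1.517, -0.027, 0.996, -0.02], TCP at [0.153, -0.632, 0.303] pointing down, gripper open.
Joint ranges: [-3.06, 3.06], [-0.37, 2.12], [-1.25, 1.32], [0.18, 2.47], [-1.1, 4.24], [0.23, 1.98], [-2.94, 2.94]. Speed limits (rad/s): [2.57, 2.57, 3.14, 3.14, 3.14, 3.14, 3.14].

### API

Orientations are given as a unit quaternion [x, y, z, w].
In Python, from workcell import r, cams gives the robot as it stands.
- The arm moves only by the tool move_arm, never from a script. Its argument "deltas" is text: rows parted by semicolons, each of 7 numbers parted by spaces: the shift along the tool's x, y, z in mm, then the turn, a rotation vector about the tool's x, y, z in rad, then the closure, from 0 (fully open) to 1 (shut). In form: dx dy dz rx ry rz fingers; .... A call has 1 to 20 rows; each row shifts and turns the commanded pose from where the row before left it, along the tool's axes as they then stand; what a row does not reach is not made up. A row lasts 1/12 s, in which the tool goes at most 41.7 mm and 7.16 degrees, less where a joint would pass 70% of its speed; a pose out of reach is approached as far as the arm can. A call is refused whole if a number of a shift passes 41.7 or a number of a turn 0.125, either way. A call with a gripper value outside its range is refused whole. The fingers move at their own pace and stop on an object; the grip force is fixed at half the most. Time passes only in rows, so rows that do not move let the fingers close. It gives the time, the measured TCP pose, the force and the opening at its end, in the units of the state.
- r.get_state(): the state, without advancing time (a new reading comes with each control period).
- cams.get_image(name): name is "side" or "top" or "wrist"; returns (picture, depth): 384x512x3 uint8, red, green, blue; 384x512 float32, m along the optical axis (not along the pixel's ray), 0 where there is no reading.
- cams.calibration(name): a dict with "vertical_fov" (degrees; the focal length in pixels is half the picture's height over the tangent of half this angle, whatever the lens; pixels are square), "cx", "cy" (the principal point, pixels), "extrinsics" (4x4, takes a point from camera to world coordinates). Camera axes: x right, y up, looking along -z (the intrinsics and any distortion apply to the point x, -y, -z); pixel columns grow to the right and rows downward; lengths in m; the calibration is good to about 2 mm. The wrist camera is an equidistant fisheye: a pixel r from the principal point sees the ray r / f radians off the axis. A picture is of the moment at which its call begins: read the wrist's pose just before it. calibration takes no time and is no camera call; for the wrist camera it gives the pose at the moment of the call.
- r.finish_job(): hands the job in, once; it reports no verdict.
The state is a dict: "time": time; "joint_pos": joint angles; "joint_vel": joint speeds; "joint_torque": joint torques, N m; "eef_pos": TCP position; "tool_rot": TCP orientation; "wrist_force": force on the tool from outside, world axes, zero at the start; "ft_torque": the same for the moment, N m; "opening": finger opening in m.
Only numpy, scipy, OpenCV 4.12 (cv2) and the standard library are available. Lean on these libraries where they do the work, as an engineer would, in place of code of your own. Each camera call takes 0.05 s, during which the arm holds its last target.

### The job

Set out the four parts of the clamped vacuum joint - the conical reducer, the centring ring, the plain blank cap and the ring clamp - each flat and centred on the grey tile that bears its own outline, the reducer standing on its wide foot and the clamp turned to lie along its drawing (either way round will do). Leave the two small bolt-hole flanges where they lie.

Things in the scene. Friction and masses are not known exactly. Their poses are not given: they have to be found in the camera images.
- reducer_mid (a point): Conical reducer, bare metal, the only tall part: 62 mm high, standing on a round foot 54 mm across (12 mm thick), tapering to a round head 34 mm across that spans 49 to 62 mm above its underside. Starts upright on the bench. The point is on its axis, half-way up (31 mm above its underside); z is its axis, up. 0.17 to 0.27 kg; it can be gripped by the head.
- ring_mid (a point): Centring ring: open bare-metal ring with a black rubber O-ring round its waist, 37 mm across the O-ring, 9 mm high in all (the O-ring spans 3 to 6 mm above the underside; the metal is 28 mm across). Lies flat on the bench. The point is its centre, half-way up (4.5 mm above its underside); z up. About 14 g.
- cap_mid (a point): Blank cap: plain bare-metal disc without any hole, 40 mm across, 6 mm thick, lying flat on the bench. The point is its centre, half-way up (3 mm above its underside); z up. About 50 g.
- clamp_mid (a point): Bare metal ring clamp with wing screw, 70 x 49 x 20 mm, lying flat. Ring 49 mm across, 15 mm high; lug and cross screw stick out on its -x side (39 mm from the ring's centre), a small lug 20 mm high on the +x side (31 mm). The point is the centre of the ring, 7.5 mm above the underside; x runs from screw to small lug, z up. Grip it across the ring, along its y. About 60 g.
- tile_reducer_mid (a point): Fixed flat grey tile, 64 x 64 x 5 mm, on the bench; drawn on it in black is the reducer seen from above: two thin circles one inside the other, 56 and 35 mm across. The point is the centre of the drawing, on the tile's face 5 mm above the bench; z up.
- tile_ring_mid (a point): Fixed flat grey tile, 64 x 64 x 5 mm, on the bench; drawn on it in black is the centring ring: one broad black ring, 39 mm outside and 24 mm inside. The point is the centre of the drawing, on the tile's face 5 mm above the bench; z up.
- tile_cap_mid (a point): Fixed flat grey tile, 64 x 64 x 5 mm, on the bench; drawn on it in black is the blank cap: a full black disc 42 mm across. The point is the centre of the drawing, on the tile's face 5 mm above the bench; z up.
- tile_clamp_mid (a point): Fixed flat grey tile, 80 x 60 x 5 mm, on the bench; drawn on it in black is the ring clamp: a broad black ring 51 mm across with a lug and cross screw on one side and a small lug on the other. The point is the centre of the drawing, on the tile's face 5 mm above the bench (centre of the drawn ring, 4 mm off the tile's middle); x runs from the drawn screw to the small lug; z up.
- flange_a: Small blank flange, bare metal, round, 34 mm across, 8 mm thick, with a circle of six bolt holes; lies flat and is to be left alone. Origin at the centre of its underside.
- flange_b: The second such blank flange with bolt holes, 34 mm across, 8 mm thick; to be left alone. Origin at the centre of its underside.
There are look-alikes about, which are no part of the job. What is meant by the part that bears ring_mid is not purple or red, and is the smaller of those in its own colour.

How it is judged:
At the end, for the whole second after the job is handed in: Each of the four parts rests on the tile with its own outline, centre within 12 mm of the outline's centre, flat or upright (tilt under 0.12 rad) on the tile's face (height within 3 mm), at rest; the clamp within 0.3 rad of its drawing, either way round (horizontal distance between reducer_mid and tile_reducer_mid below 0.012 m and height (world z) of reducer_mid between 0.033 and 0.039 m and angle between each of reducer_mid, ring_mid, cap_mid, clamp_mid's own z axis and vertical below 0.12 rad and linear speed of each of reducer, ring, cap, clamp below 0.02 m/s and horizontal distance between ring_mid and tile_ring_mid below 0.012 m and height (world z) of ring_mid between 0.0065 and 0.0125 m and horizontal distance between cap_mid and tile_cap_mid below 0.012 m and height (world z) of cap_mid between 0.005 and 0.011 m and horizontal distance between clamp_mid and tile_clamp_mid below 0.012 m and height (world z) of clamp_mid between 0.0095 and 0.0155 m and angle between the x axis of clamp_mid and the x axis of tile_clamp_mid, either way round below 0.3 rad); the robot touches nothing.
It fails at once if a bolt-hole flange is moved more than 20 mm (distance of any of flange_a, flange_b from where it was at the start of the episode above 0.02 m).
It also fails if it takes over 99 s, if anything falls off the work surface, if the arm or the gripper's body presses on something with over 40 N, if the wrist force passes 120 N, or if a joint passes its speed limit or range.

## Working session

There is one attempt and no reset: what is moved stays moved. The work goes in short steps, Python scripts to look and compute and a tool call to move; the robot and the scene stay as the last step left them, time stands still between calls to the robot, and variables do not carry over. Pictures are saved under pics/ and viewed, and the job is handed in when it is done.

Besides the shell and the picture viewer there is one more tool, called after "Request:" as a command line: name --argument value ..., lists and objects as JSON in quotes. move_arm: Moves the arm, as the interface text tells. Its arguments: {"type":"object","properties":{"deltas":{"type":"string"}},"required":["deltas"]}

```bash
ls; mkdir -p pics
cat > h.py <<'E'
import numpy as np, cv2
from workcell import r, cams
def grab(n,tag):
    c=cams.calibration(n); im,d=cams.get_image(n)
    cv2.imwrite(f'pics/{tag}.png',im[:,:,::-1]); np.savez(f'pics/{tag}.npz',im=im,d=d,**{k:np.array(v) for k,v in c.items()})
    return im,d,c
def load(tag):
    z=np.load(f'pics/{tag}.npz'); return z['im'],z['d'],z
def foc(c): return 192/np.tan(np.radians(float(c['vertical_fov']))/2)
def ray(c,u,v,fish=False):
    f=foc(c); x=(u-float(c['cx']));y=(v-float(c['cy']))
    if fish:
        rr=np.hypot(x,y)+1e-9; th=rr/f; d=np.array([np.sin(th)*x/rr,-np.sin(th)*y/rr,-np.cos(th)])
    else: d=np.array([x/f,-y/f,-1.])
    E=np.array(c['extrinsics']); return E[:3,3],E[:3,:3]@d
def onz(c,u,v,z,fish=False):
    o,d=ray(c,u,v,fish); return o+d*(z-o[2])/d[2]
E
python3 - <<'E'
from h import *
for n in ['side','top','wrist']:
    im,d,c=grab(n,n+'0'); print(n,{k:np.round(v,3).tolist() for k,v in c.items()})
s=r.get_state(); print(s)
E
```

```text
pics
side {'vertical_fov': 46.226, 'cx': 248.921, 'cy': 194.123, 'extrinsics': [[-0.991, 0.096, -0.091, 0.457], [-0.131, -0.615, 0.777, 0.691], [0.019, 0.782, 0.622, 0.803], [0.0, 0.0, 0.0, 1.0]]}
top {'vertical_fov': 49.033, 'cx': 247.08, 'cy': 188.471, 'extrinsics': [[0.007, 0.983, -0.184, 0.377], [-1.0, 0.008, 0.006, -0.228], [0.008, 0.184, 0.983, 0.991], [0.0, 0.0, 0.0, 1.0]]}
wrist {'vertical_fov': 65.706, 'cx': 256.337, 'cy': 195.039, 'extrinsics': [[0.236, 0.938, 0.253, 0.227], [-0.972, 0.228, 0.06, -0.613], [-0.001, -0.26, 0.966, 0.384], [0.0, 0.0, 0.0, 1.0]]}
{'time': 0.15, 'joint_pos': array([ 1.26721118,  0.62906287,  0.0384662 ,  1.51809531, -0.02698953,
        0.99630547, -0.0199952 ]), 'joint_vel': array([-0.00141981, -0.00138093, -0.00103353, -0.0037484 , -0.00131271,
       -0.00091224, -0.00076605]), 'joint_torque': array([ 2.58090826e-03, -5.50094032e+01,  1.14546977e+00, -1.86817771e+01,
       -5.20860124e-02,  2.09187664e-02,  1.03657574e-04]), 'eef_pos': array([ 0.15304732, -0.63136585,  0.30202524]), 'tool_rot': array([ 7.85985769e-01, -6.18244218e-01, -5.37794375e-04, -4.10158815e-04]), 'wrist_force': array([-0.24486038,  0.37764041, -0.73690123]), 'ft_torque': array([ 0.01451273, -0.00920513,  0.00632674]), 'opening': 0.09440693217065083}
```

View pics/top0.png

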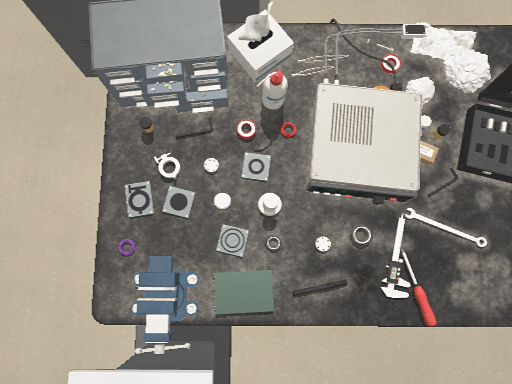

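View pics/side0.png

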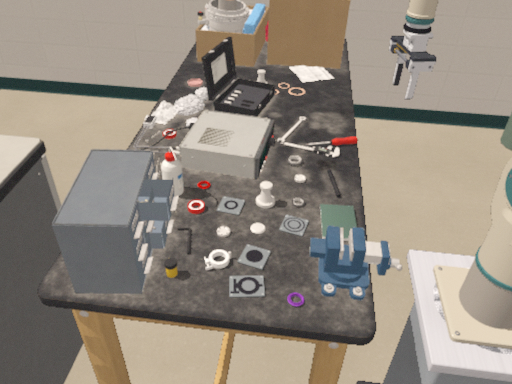

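View pics/wrist0.png

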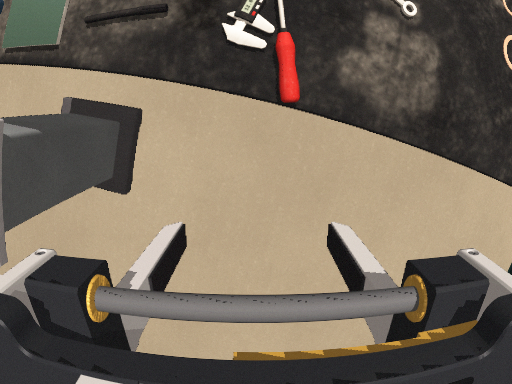

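Run:
```python
from h import *
im=cv2.imread('pics/top0.png')
cv2.imwrite('pics/top0b.png',cv2.resize(im[110:310,120:390],None,fx=2.9,fy=2.9,interpolation=cv2.INTER_CUBIC))
```

```text
(no output)
```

View pics/top0b.png

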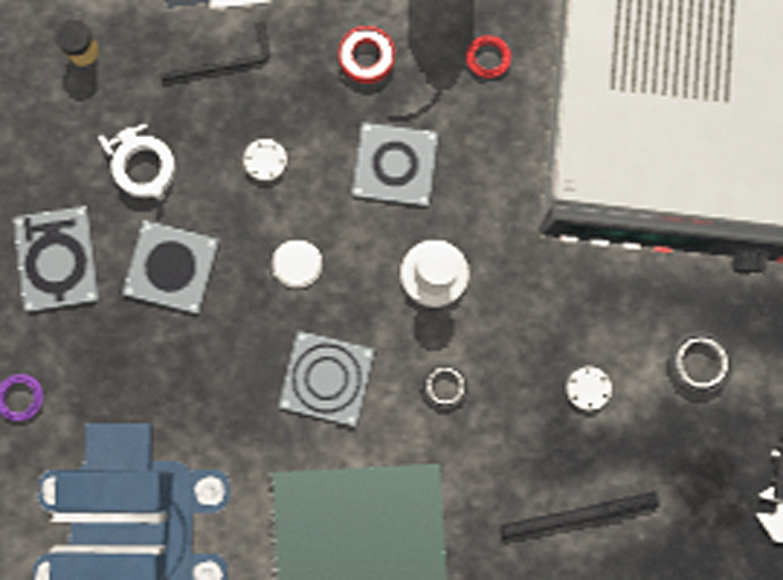

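The centring ring candidates in the top view are:
- purple (126,247)
- red-white (247,129)
- red (288,129)
- red (390,63)
- bare metal and black, small (273,243)
- bare metal and black, larger (362,235)

The small one at (273,243) fits: it is neither purple nor red, and it is the smaller of the metal pair. I'll confirm it in a crop and measure everything.

Run:
```python
from h import *
im,d,c=load('top0')
hsv=cv2.cvtColor(im,cv2.COLOR_RGB2HSV)
out=cv2.resize(im[215:265,250:385][:,:,::-1],None,fx=5.5,fy=5.5,interpolation=cv2.INTER_CUBIC); cv2.imwrite('pics/ringcrop.png',out)
for nm,m in [('white',((hsv[:,:,2]>205)).astype(np.uint8)),('tile',((hsv[:,:,2]>110)&(hsv[:,:,2]<=190)&(hsv[:,:,1]>15)&(hsv[:,:,1]<60)).astype(np.uint8)),('metal',((hsv[:,:,2]>130)).astype(np.uint8))]:
    cs,_=cv2.findContours(m,cv2.RETR_EXTERNAL,cv2.CHAIN_APPROX_NONE)
    for k in cs:
        rc=cv2.minAreaRect(k); (u,v),(w,h),a=rc
        if not(110<u<385 and 110<v<270) or cv2.contourArea(k)<40: continue
        M=cv2.moments(k); u2,v2=M['m10']/M['m00'],M['m01']/M['m00']
        p=onz(c,u2,v2,.005); print(nm,np.round([u2,v2,u,v,w,h,a],1),'mm',np.round([w*2.33,h*2.33]),np.round(p,4),'hyp',round(np.hypot(p[0],p[1]),3), 'depth',round(float(d[int(v2),int(u2)]),3))
```

```text
white [322.9 243.5 323.  243.5  13.   14.   90. ] mm [30. 33.] [ 0.4333 -0.4115  0.005 ] hyp 0.598 depth 0.981
white [269.7 201.4 269.5 202.5  19.   23.   90. ] mm [44. 54.] [ 0.5313 -0.2879  0.005 ] hyp 0.604 depth 0.94
white [222.1 199.9 222.  200.   14.   16.   90. ] mm [33. 37.] [ 0.534  -0.1749  0.005 ] hyp 0.562 depth 0.996
white [211.4 164.4 211.  164.5  13.4  13.4  45. ] mm [31. 31.] [ 0.6203 -0.1476  0.005 ] hyp 0.638 depth 1.008
white [167.9 165.5 168.3 165.1  25.3  20.8  69. ] mm [59. 49.] [ 0.6166 -0.0432  0.005 ] hyp 0.618 depth 1.017
white [245.8 128.2 245.8 127.8  17.4  17.1   8.1] mm [41. 40.] [ 0.7123 -0.2299  0.005 ] hyp 0.748 depth 1.033
white [368.5 134.1 371.8 128.1 115.5 113.5   6. ] mm [269. 264.] [ 0.6999 -0.5303  0.005 ] hyp 0.878 depth 0.943
tile [377.3 238.8 377.6 238.9  10.4  12.6  18.4] mm [24. 29.] [ 0.445 -0.539  0.005] hyp 0.699 depth 0.991
tile [336.1 237.8 335.5 239.5  35.   29.   90. ] mm [82. 68.] [ 0.4466 -0.4428  0.005 ] hyp 0.629 depth 0.983
tile [277.6 228.9 278.3 226.9  25.5  30.9  26.6] mm [59. 72.] [ 0.4664 -0.3061  0.005 ] hyp 0.558 depth 0
[... 1952 characters left out ...]
65  0.005 ] hyp 0.637 depth 1.012
metal [167.8 165.7 168.4 165.8  27.5  21.8  70. ] mm [64. 51.] [ 0.6162 -0.0431  0.005 ] hyp 0.618 depth 1.017
metal [255.7 166.  255.7 165.9  26.8  25.4   7.6] mm [63. 59.] [ 0.6174 -0.2544  0.005 ] hyp 0.668 depth 1.013
metal [288.3 128.9 288.  129.   14.1  14.1  45. ] mm [33. 33.] [ 0.7113 -0.3339  0.005 ] hyp 0.786 depth 1.034
metal [245.9 127.7 246.  127.5  19.1  19.1  45. ] mm [44. 44.] [ 0.7135 -0.2301  0.005 ] hyp 0.75 depth 1.038
metal [201.5 111.  202.9 113.6  13.5  21.5  83.7] mm [31. 50.] [ 0.7554 -0.1203  0.005 ] hyp 0.765 depth 1.017
metal [371.6 134.  376.9 128.1 131.4 115.1   6.6] mm [306. 268.] [ 0.7003 -0.5379  0.005 ] hyp 0.883 depth 0.943
```

View pics/ringcrop.png

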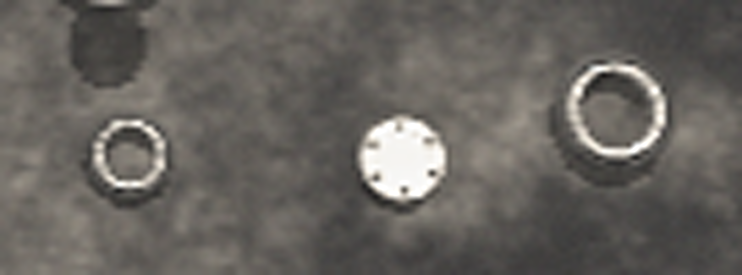

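Run:
```python
from h import *
im,d,c=load('top0'); s,ds,cs=load('side0')
g=cv2.cvtColor(im,cv2.COLOR_RGB2GRAY)
a=cv2.resize(im[145:225,118:198],None,fx=7,fy=7,interpolation=cv2.INTER_CUBIC)[:,:,::-1]
cv2.imwrite('pics/clampcrop.png',a)
# hole of clamp, dark drawings
def dark(u0,u1,v0,v1,t,mx):
    m=(g[v0:v1,u0:u1]<t).astype(np.uint8); n,l,st,ce=cv2.connectedComponentsWithStats(m)
    for i in range(1,n):
        if 15<st[i,4]<mx: print('  ',np.round(ce[i]+[u0,v0],1),st[i])
print('clamp hole');dark(160,180,155,180,150,300)
print('cap draw');dark(165,195,188,216,90,500)
print('ring draw');dark(245,268,155,178,100,500)
print('clamp draw');dark(127,152,183,214,100,600)
# projection check into side
def proj(c,p):
    E=np.array(c['extrinsics']);q=E[:3,:3].T@(np.array(p)-E[:3,3]);f=foc(c);return float(c['cx'])+f*q[0]/-q[2],float(c['cy'])-f*q[1]/-q[2]
P={'red':onz(c,269.5,204,.010),'ring':onz(c,273,242.6,.009),'cap':onz(c,222,200.3,.006),'tred':onz(c,232.1,239.9,.005),'tring':onz(c,255.7,166,.005),'tcap':onz(c,178.4,201.5,.005)}
for k,p in P.items(): print(k,np.round(p,4),np.round(proj(cs,p),1))
b=s.copy()
for p in P.values():
    u,v=proj(cs,p); cv2.circle(b,(int(round(u)),int(round(v))),0,(255,0,0),-1)
cv2.imwrite('pics/sidecrop.png',cv2.resize(b[170:310,170:340],None,fx=4.2,fy=4.2,interpolation=cv2.INTER_NEAREST)[:,:,::-1])
```

```text
clamp hole
   [174.8 156.8] [ 7  0 13  9 46]
   [168.9 166.6] [  3   6  13  12 120]
   [170.  176.8] [ 0 15 20 10 81]
cap draw
   [178.3 201.5] [  5   6  17  16 216]
   [192.8 206. ] [26 13  4  9 22]
   [169.1 214.2] [ 0 24 12  4 27]
ring draw
   [255.8 166.4] [ 4  4 15 15 87]
clamp draw
   [138.1 198.2] [  1   2  22  29 254]
red [ 0.5244 -0.287   0.01  ] [265.5 198.4]
ring [ 0.4342 -0.2949  0.009 ] [297.8 200. ]
cap [ 0.5329 -0.1748  0.006 ] [257.8 226. ]
tred [ 0.4399 -0.1999  0.005 ] [293.8 223.5]
tring [ 0.6173 -0.2543  0.005 ] [230.8 203.9]
tcap [ 0.5294 -0.0717  0.005 ] [254.3 254.8]
```

View pics/clampcrop.png

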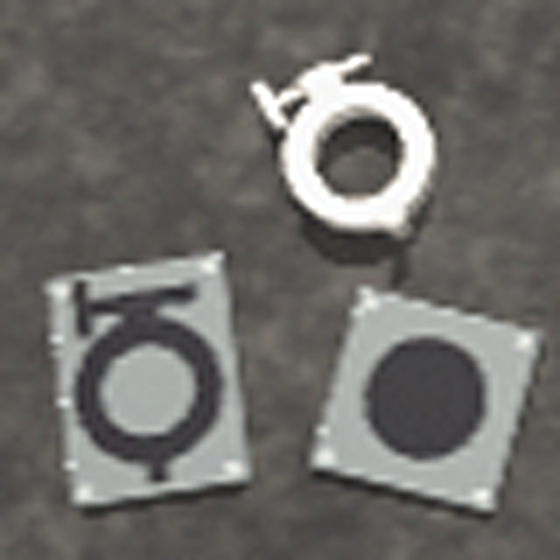

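View pics/sidecrop.png

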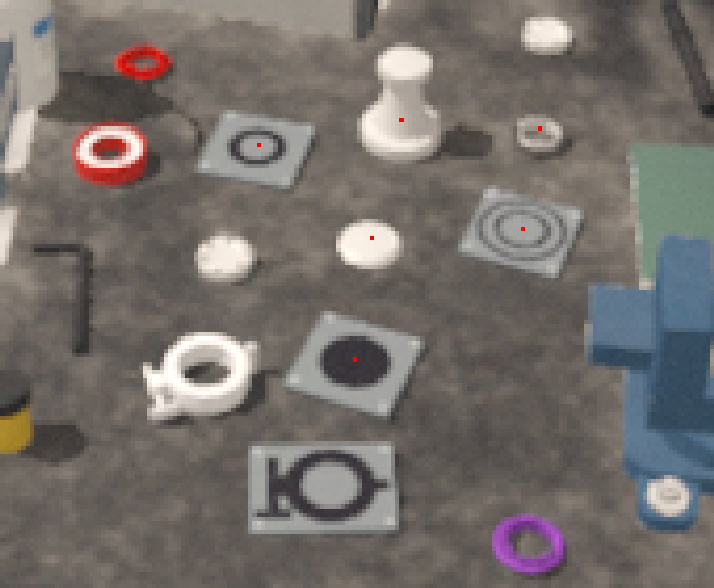

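```bash
cat >> h.py <<'E'
from scipy.spatial.transform import Rotation as Ro
def go(x,y,z,yaw=None):
    """TCP target; yaw deg world of tool x (mod 180)"""
    s=r.get_state(); R=Ro.from_quat(s['tool_rot']).as_matrix()
    d=np.array([x,y,z])-s['eef_pos']; t=R.T@d*1000
    cy=np.degrees(np.arctan2(R[1,0],R[0,0]))
    print('t',round(s['time'],2),'pos',np.round(s['eef_pos'],4),'yaw',round(cy,1),'tilt',np.round(np.degrees(R[:2,2]),2),'open',round(s['opening'],4),'q7',round(s['joint_pos'][6],2))
    print('tool delta mm',np.round(t,1),'rows>=',np.ceil(np.linalg.norm(t)/41))
    if yaw is not None:
        dy=(yaw-cy+90)%180-90; print('rz rad',round(-np.radians(dy),3))
        a=np.radians(cy+dy); xh=np.array([np.cos(a),np.sin(a)]);yh=np.array([np.sin(a),-np.cos(a)])
        print('delta after turn mm',np.round([d[:2]@xh*1000,d[:2]@yh*1000,-d[2]*1000],1))
E
python3 -c "
from h import *
go(.5244,-.287,.19)
im,d,c=load('top0')
print(onz(c,138.9,200.3,.005),onz(c,168.9,166.7,.015))
"
```

```text
t 0.15 pos [ 0.153  -0.6314  0.302 ] yaw -76.4 tilt [-0.02  0.08] open 0.0944 q7 -0.02
tool delta mm [-247.1 -442.   112.4] rows>= 13.0
[0.53146627 0.02175148 0.005     ] [ 0.61133302 -0.04760456  0.015     ]
```

Request:
move_arm --deltas "-10 -18 0 0 0 0 0;-17 -30 0 0 0 0 0;-17 -30 0 0 0 0 0;-17 -30 0 0 0 0 0;-17 -30 0 0 0 0 0;-17 -31 0 0 0 0 0;-17 -31 5 0 0 0 0;-17 -31 5 0 0 0 0;-17 -31 5 0 0 0 0;-17 -30 5 0 0 0 0;-17 -30 5 0 0 0 0;-17 -30 5 0 0 0 0;-17 -30 5 0 0 0 0;-17 -30 5 0 0 0 0;-16 -30 0 0 0 0 0;0 0 0 0 0 0 0;0 0 0 0 0 0 0"

```text
time: 1.57
eef_pos: [0.5261, -0.2851, 0.2622]
tool_rot: [0.788, -0.616, -0.0, -0.0]
wrist_force: [0.6, -0.5, -0.1]
opening: 0.0939
```

```bash
python3 -c "
from h import *
go(.5244,-.287,.137)
grab('wrist','w1')
"
```

```text
t 1.57 pos [ 0.5261 -0.2851  0.2622] yaw -76.1 tilt [-0.    0.06] open 0.0939 q7 -0.85
tool delta mm [  1.5   2.1 125.2] rows>= 4.0
```

View pics/w1.png

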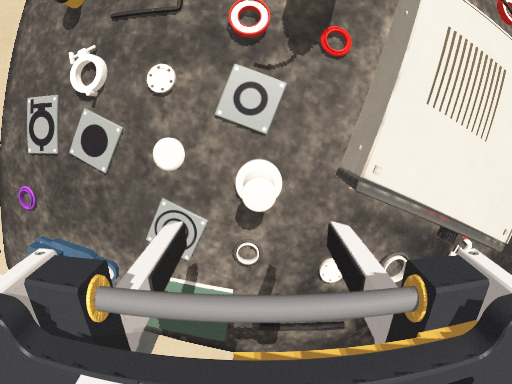

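```bash
python3 -c "
from h import *
im,d,c=load('w1')
for n,u,v,z in [('head',258.5,194,.062),('foot',258,184,.01),('ring',247,254,.009),('cap',168.5,154,.006),('tred',176,230,.005),('tring',250,98,.005),('tcap',95,140,.005),('clamp',89,74,.015),('tclamp',41,127,.005)]: print(n,np.round(onz(c,u,v,z,True),4))
"
```

```text
head [ 0.5274 -0.2858  0.062 ]
foot [ 0.5255 -0.286   0.01  ]
ring [ 0.4351 -0.2944  0.009 ]
cap [ 0.5348 -0.1753  0.006 ]
tred [ 0.4424 -0.2006  0.005 ]
tring [ 0.6187 -0.2536  0.005 ]
tcap [ 0.5317 -0.0731  0.005 ]
clamp [ 0.6124 -0.0529  0.015 ]
tclamp [0.5336 0.0223 0.005 ]
```

The wrist view agrees with the top view to about 2 mm. The reducer is at wrist pixel (258,185). Now I'll grasp it.

Request:
move_arm --deltas "1 1 25 0 0 0 0.3;0 0 35 0 0 0 0.3;0 0 35 0 0 0 0.3;0 0 20 0 0 0 0.3;0 0 10 0 0 0 0.4;0 0 0 0 0 0 0.6;0 0 0 0 0 0 1;0 0 0 0 0 0 1;0 0 0 0 0 0 1;0 0 0 0 0 0 1;0 0 0 0 0 0 1"

```text
time: 2.53
eef_pos: [0.5245, -0.289, 0.1392]
tool_rot: [0.786, -0.618, 0.001, -0.0]
wrist_force: [-0.8, 1.1, 5.1]
opening: 0.0305
```

```bash
python3 -c "
from h import *
go(.441,-.2,.17)
"
```

```text
t 2.53 pos [ 0.5245 -0.289   0.1392] yaw -76.4 tilt [ 0.13 -0.06] open 0.0305 q7 -0.85
tool delta mm [-106.1   60.1  -31.1] rows>= 4.0
```

Request:
move_arm --deltas "0 0 -10 0 0 0 1;0 0 -20 0 0 0 1;0 0 -20 0 0 0 1;0 0 0 0 0 0 1"

```text
time: 2.87
eef_pos: [0.5255, -0.2898, 0.1916]
tool_rot: [0.786, -0.618, 0.003, -0.001]
wrist_force: [-0.1, -1.8, -1.1]
opening: 0.0309
```

```bash
python3 -c "
from h import *
go(.441,-.2,.15)
grab('side','s2');im=cv2.imread('pics/s2.png');cv2.imwrite('pics/s2b.png',cv2.resize(im[60:310,150:400],None,fx=2.4,fy=2.4))
"
```

```text
t 2.87 pos [ 0.5255 -0.2898  0.1916] yaw -76.4 tilt [ 0.34 -0.18] open 0.0309 q7 -0.85
tool delta mm [-107.4   61.2   40.8] rows>= 4.0
```

View pics/s2b.png

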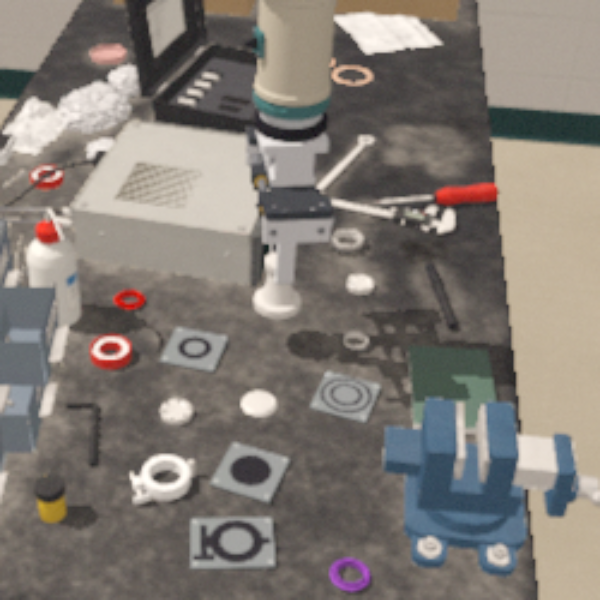

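Request:
move_arm --deltas "-8 4 0 0 0 0 1;-18 10 0 0 0 0 1;-22 13 0 0 0 0 1;-22 13 0 0 0 0 1;-22 13 0 0 0 0 1;-15 8 0 0 0 0 1;0 0 0 0 0 0 1;0 0 0 0 0 0 1;0 0 0 0 0 0 1"

```text
time: 3.67
eef_pos: [0.4398, -0.1995, 0.1873]
tool_rot: [0.786, -0.618, 0.0, 0.0]
wrist_force: [-0.4, -0.8, -1.7]
opening: 0.0307
```

```bash
python3 -c "
from h import *
go(.441,-.2005,.145)
grab('side','s3');im=cv2.imread('pics/s3.png');cv2.imwrite('pics/s3b.png',cv2.resize(im[160:260,230:350],None,fx=5,fy=5))
"
```

```text
t 3.67 pos [ 0.4398 -0.1995  0.1873] yaw -76.4 tilt [ 0.02 -0.03] open 0.0307 q7 -0.93
tool delta mm [ 1.2 -0.9 42.3] rows>= 2.0
```

View pics/s3b.png

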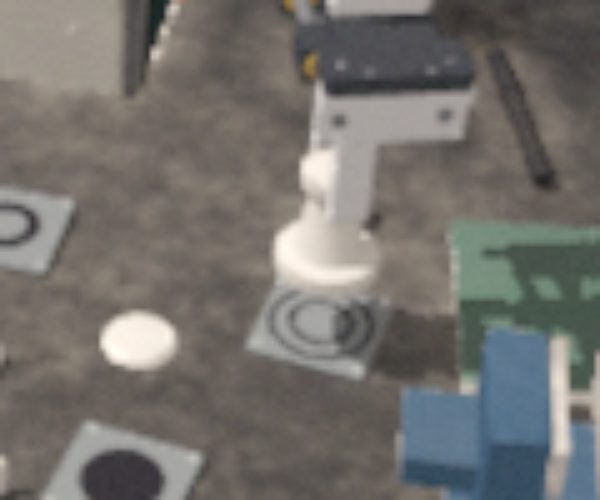

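Request:
move_arm --deltas "1 -1 12 0 0 0 1;0 0 12 0 0 0 1;0 0 8 0 0 0 1;0 0 4 0 0 0 1;0 0 3 0 0 0 1;0 0 0 0 0 0 1;0 0 0 0 0 0 1;0 0 0 0 0 0 1"

```text
time: 4.38
eef_pos: [0.4408, -0.2, 0.1491]
tool_rot: [0.786, -0.618, 0.0, -0.0]
wrist_force: [0.2, -0.1, -1.3]
opening: 0.0311
```

Request:
move_arm --deltas "0 0 2 0 0 0 1;0 0 1.5 0 0 0 1;0 0 1.5 0 0 0 1;0 0 0 0 0 0 1;0 0 0 0 0 0 1"

```text
time: 4.8
eef_pos: [0.4408, -0.1998, 0.1442]
tool_rot: [0.786, -0.618, 0.0, -0.0]
wrist_force: [-1.2, 0.5, 4.4]
opening: 0.0309
```

Contact felt, so I release and rise.

Request:
move_arm --deltas "0 0 0 0 0 0 0.5;0 0 0 0 0 0 0.3;0 0 0 0 0 0 0.2;0 0 0 0 0 0 0.2;0 0 -15 0 0 0 0.2;0 0 -30 0 0 0 0.2;0 0 -30 0 0 0 0.2;0 0 -30 0 0 0 0.2;0 0 0 0 0 0 0.2"

```text
time: 5.55
eef_pos: [0.4429, -0.2011, 0.2533]
tool_rot: [0.786, -0.618, 0.005, -0.001]
wrist_force: [-0.2, -0.6, 0.5]
opening: 0.0749
```

```bash
python3 -c "
from h import *
grab('wrist','w4');go(.4345,-.2948,.12,-76)
"
```

```text
t 5.6 pos [ 0.442  -0.2006  0.2512] yaw -76.4 tilt [ 0.34 -0.13] open 0.0748 q7 -0.93
tool delta mm [ 89.3  30.1 131.3] rows>= 4.0
rz rad -0.007
delta after turn mm [ 89.6  30.1 131.2]
```

View pics/w4.png

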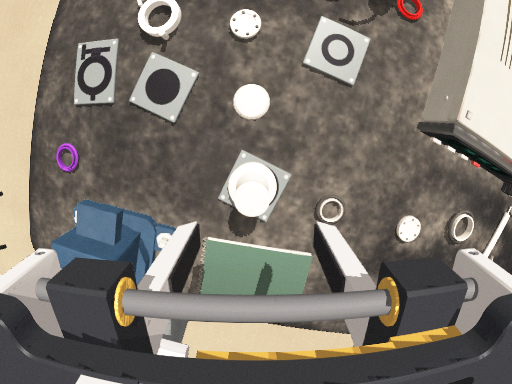

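Request:
move_arm --deltas "15 5 0 0 0 0 0.35;25 8 0 0 0 0 0.35;25 9 0 0 0 0 0.35;20 7 20 0 0 0 0.35;4 1 30 0 0 0 0.35;0 0 30 0 0 0 0.35;0 0 30 0 0 0 0.35;0 0 20 0 0 0 0.35;0 0 0 0 0 0 0.35;0 0 0 0 0 0 0.35"

```text
time: 6.43
eef_pos: [0.4312, -0.2928, 0.1171]
tool_rot: [0.786, -0.618, -0.002, 0.0]
wrist_force: [-0.4, -0.9, 0.6]
opening: 0.0613
```

```bash
python3 -c "
from h import *
im,d,c=load('w4')
for n,u,v,z in [('redhead',254,197,.067),('redfoot',252,188,.015),('ring',329.5,209.5,.009),('cap',251.5,101,.006),('tring',338,49,.005)]: print(n,np.round(onz(c,u,v,z,True),4))
go(.4345,-.2948,.0985)
"
```

```text
redhead [ 0.4456 -0.1983  0.067 ]
redfoot [ 0.4415 -0.1969  0.015 ]
ring [ 0.4363 -0.2917  0.009 ]
cap [ 0.5345 -0.1739  0.006 ]
tring [ 0.6193 -0.2536  0.005 ]
t 6.43 pos [ 0.4312 -0.2928  0.1171] yaw -76.4 tilt [-0.2   0.12] open 0.0613 q7 -0.75
tool delta mm [ 2.7 -2.8 18.6] rows>= 1.0
```

Request:
move_arm --deltas "2 -3 8 0 0 0 0.35;0 0 6 0 0 0 0.35;0 0 3 0 0 0 0.35;0 0 0 0 0 0 0.35;0 0 0 0 0 0 0.35;0 0 0 0 0 0 0.35"

```text
time: 6.93
eef_pos: [0.4359, -0.2948, 0.1022]
tool_rot: [0.786, -0.618, 0.0, -0.0]
wrist_force: [-0.6, 0.1, 0.5]
opening: 0.0615
```

Request:
move_arm --deltas "0 1 3.5 0 0 0 0.35;0 0 0 0 0 0 0.35;0 0 0 0 0 0 0.6;0 0 0 0 0 0 1;0 0 0 0 0 0 1;0 0 0 0 0 0 1;0 0 0 0 0 0 1"

```text
time: 7.52
eef_pos: [0.4348, -0.295, 0.0983]
tool_rot: [0.786, -0.618, 0.0, -0.0]
wrist_force: [-0.3, 0.4, 0.6]
opening: 0.033
```

Request:
move_arm --deltas "0 0 -10 0 0 0 1;0 0 -20 0 0 0 1;0 0 -25 0 0 0 1;0 0 -20 0 0 0 1;0 0 0 0 0 0 1"

```text
time: 7.93
eef_pos: [0.4364, -0.2961, 0.1772]
tool_rot: [0.786, -0.618, 0.003, -0.0]
wrist_force: [0.6, 0.4, 0.0]
opening: 0.033
```

```bash
python3 -c "
from h import *
go(.618,-.254,.17)
"
```

```text
t 7.93 pos [ 0.4364 -0.2961  0.1772] yaw -76.4 tilt [ 0.34 -0.21] open 0.033 q7 -0.76
tool delta mm [   1.8 -186.3    8.1] rows>= 5.0
```

Request:
move_arm --deltas "0 -12 0 0 0 0 1;0 -28 0 0 0 0 1;0 -34 0 0 0 0 1;0 -34 0 0 0 0 1;0 -34 0 0 0 0 1;2 -28 0 0 0 0 1;0 -16 0 0 0 0 1;0 0 0 0 0 0 1;0 0 0 0 0 0 1;0 0 0 0 0 0 1"

```text
time: 8.77
eef_pos: [0.6145, -0.2531, 0.172]
tool_rot: [0.786, -0.618, -0.001, 0.001]
wrist_force: [0.1, -1.3, 0.5]
opening: 0.0331
```

```bash
python3 -c "
from h import *
go(.618,-.254,.1045)
grab('side','s5');im=cv2.imread('pics/s5.png');cv2.imwrite('pics/s5b.png',cv2.resize(im[140:260,180:330],None,fx=4,fy=4))
"
```

```text
t 8.77 pos [ 0.6145 -0.2531  0.172 ] yaw -76.4 tilt [-0.18  0.02] open 0.0331 q7 -0.93
tool delta mm [ 1.7 -3.4 67.5] rows>= 2.0
```

View pics/s5b.png

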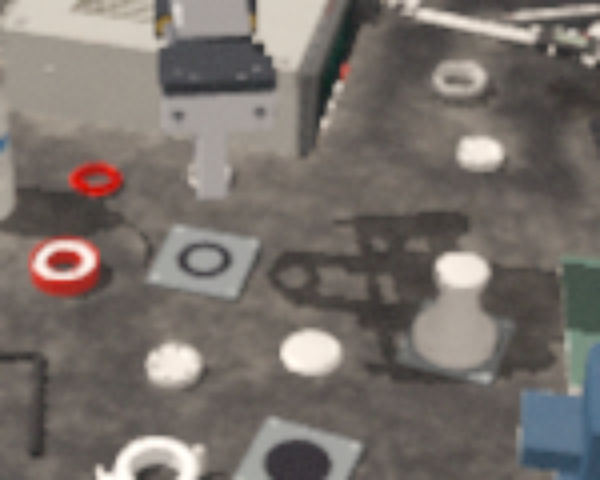

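Ring held; reducer upright on its tile. Lowering to the tile.

Request:
move_arm --deltas "1 -3 20 0 0 0 1;0 0 20 0 0 0 1;0 0 12 0 0 0 1;0 0 6 0 0 0 1;0 0 3 0 0 0 1;0 0 0 0 0 0 1;0 0 0 0 0 0 1;0 0 0 0 0 0 1"

```text
time: 9.48
eef_pos: [0.6196, -0.2536, 0.1132]
tool_rot: [0.786, -0.618, 0.001, -0.0]
wrist_force: [-1.0, -0.0, 1.2]
opening: 0.0328
```

Request:
move_arm --deltas "0 0 4 0 0 0 1;0 1 3 0 0 0 1;0 0 1.5 0 0 0 1;0 0 1 0 0 0 1;0 0 0 0 0 0 1;0 0 0 0 0 0 1"

```text
time: 9.98
eef_pos: [0.6179, -0.2536, 0.1032]
tool_rot: [0.786, -0.618, -0.0, 0.0]
wrist_force: [-1.9, 0.1, 4.3]
opening: 0.0332
```

Request:
move_arm --deltas "0 0 0 0 0 0 0.7;0 0 0 0 0 0 0.5;0 0 0 0 0 0 0.4;0 0 0 0 0 0 0.35;0 0 0 0 0 0 0.35;0 0 -15 0 0 0 0.35;0 0 -30 0 0 0 0.35;0 0 -30 0 0 0 0.35;0 0 -20 0 0 0 0.35;0 0 0 0 0 0 0.35;0 0 0 0 0 0 0.35"

```text
time: 10.9
eef_pos: [0.6189, -0.2539, 0.1999]
tool_rot: [0.786, -0.618, 0.002, -0.001]
wrist_force: [-0.2, -0.1, 0.0]
opening: 0.0611
```

```bash
python3 -c "
from h import *
grab('wrist','w6');go(.5338,-.1745,.12)
"
```

```text
t 10.95 pos [ 0.618  -0.2534  0.1983] yaw -76.4 tilt [ 0.03 -0.01] open 0.0608 q7 -0.94
tool delta mm [-96.6  63.3  78.2] rows>= 4.0
```

View pics/w6.png

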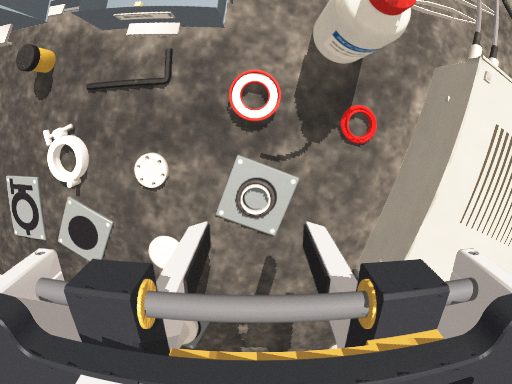

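Request:
move_arm --deltas "-14 10 0 0 0 0 0.35;-26 17 0 0 0 0 0.35;-28 18 10 0 0 0 0.35;-20 13 20 0 0 0 0.35;-8 5 20 0 0 0 0.35;0 0 20 0 0 0 0.35;0 0 6 0 0 0 0.35;0 0 0 0 0 0 0.35;0 0 0 0 0 0 0.35;0 0 0 0 0 0 0.35"

```text
time: 11.78
eef_pos: [0.5349, -0.1757, 0.1222]
tool_rot: [0.786, -0.618, 0.001, -0.0]
wrist_force: [0.3, -0.3, -0.9]
opening: 0.0612
```

```bash
python3 -c "
from h import *
go(.5338,-.1745,.0985)
"
```

```text
t 11.78 pos [ 0.5349 -0.1757  0.1222] yaw -76.4 tilt [ 0.06 -0.03] open 0.0612 q7 -1.0
tool delta mm [-1.4  0.8 23.7] rows>= 1.0
```

Request:
move_arm --deltas "-1 1 10 0 0 0 0.35;0 0 8 0 0 0 0.35;0 0 4 0 0 0 0.35;0 0 2 0 0 0 0.35;0 0 0 0 0 0 0.35;0 0 0 0 0 0 0.35;0 0 0 0 0 0 0.35"

```text
time: 12.37
eef_pos: [0.5332, -0.1744, 0.0976]
tool_rot: [0.786, -0.618, 0.0, -0.0]
wrist_force: [0.9, 0.6, 0.0]
opening: 0.0611
```

Request:
move_arm --deltas "0 0 -0.5 0 0 0 0.5;0 0 0 0 0 0 0.8;0 0 0 0 0 0 1;0 0 0 0 0 0 1;0 0 0 0 0 0 1;0 0 0 0 0 0 1"

```text
time: 12.87
eef_pos: [0.5331, -0.1744, 0.0982]
tool_rot: [0.786, -0.618, 0.0, -0.0]
wrist_force: [-0.2, -0.4, -0.3]
opening: 0.037
```

Request:
move_arm --deltas "0 0 -10 0 0 0 1;0 0 -20 0 0 0 1;0 0 -20 0 0 0 1;0 0 0 0 0 0 1;0 0 0 0 0 0 1"

```text
time: 13.28
eef_pos: [0.5338, -0.1745, 0.1496]
tool_rot: [0.786, -0.618, 0.001, -0.001]
wrist_force: [-0.5, 0.6, -0.1]
opening: 0.0368
```

```bash
python3 -c "
from h import *
go(.5303,-.0722,.15)
"
```

```text
t 13.28 pos [ 0.5338 -0.1745  0.1496] yaw -76.4 tilt [ 0.15 -0.04] open 0.0368 q7 -1.0
tool delta mm [-100.3  -20.7   -0.5] rows>= 3.0
```

Request:
move_arm --deltas "-8 -2 0 0 0 0 1;-20 -4 0 0 0 0 1;-24 -5 0 0 0 0 1;-24 -5 0 0 0 0 1;-16 -3 0 0 0 0 1;-8 -2 0 0 0 0 1;0 0 10 0 0 0 1;0 0 15 0 0 0 1;0 0 6 0 0 0 1;0 0 0 0 0 0 1;0 0 0 0 0 0 1;0 0 0 0 0 0 1"

```text
time: 14.28
eef_pos: [0.5301, -0.0731, 0.1172]
tool_rot: [0.786, -0.619, 0.0, 0.0]
wrist_force: [0.3, 0.3, 0.3]
opening: 0.0366
```

```bash
python3 -c "
from h import *
go(.5303,-.0722,.1035)
"
```

```text
t 14.28 pos [ 0.5301 -0.0731  0.1172] yaw -76.5 tilt [ 0.01 -0.02] open 0.0366 q7 -1.14
tool delta mm [-0.8 -0.4 13.7] rows>= 1.0
```

Request:
move_arm --deltas "-1 0 6 0 0 0 1;0 0 5 0 0 0 1;0 0 2 0 0 0 1;0 0 1 0 0 0 1;0 0 0 0 0 0 1;0 0 0 0 0 0 1"

```text
time: 14.78
eef_pos: [0.5297, -0.0712, 0.1032]
tool_rot: [0.786, -0.618, 0.0, -0.0]
wrist_force: [0.2, 0.0, -0.8]
opening: 0.0369
```

Request:
move_arm --deltas "0 0 0.5 0 0 0 0.8;0 0 0 0 0 0 0.6;0 0 0 0 0 0 0.45;0 0 0 0 0 0 0.35;0 0 0 0 0 0 0.35;0 0 -15 0 0 0 0.35;0 0 -30 0 0 0 0.35;0 10 -30 0 0 0 0.35;0 20 -20 0 0 0 0.35;0 20 0 0 0 0 0.35;0 0 0 0 0 0 0.35;0 0 0 0 0 0 0.35"

```text
time: 15.78
eef_pos: [0.4809, -0.0832, 0.1979]
tool_rot: [0.786, -0.619, 0.0, -0.0]
wrist_force: [0.7, 0.4, 0.3]
opening: 0.0612
```

```bash
python3 -c "
from h import *
grab('wrist','w7');go(.611,-.05,.12)
"
```

```text
t 15.83 pos [ 0.4818 -0.0829  0.1976] yaw -76.4 tilt [0.05 0.  ] open 0.0612 q7 -1.13
tool delta mm [  -1.6 -133.2   77.7] rows>= 4.0
```

View pics/w7.png

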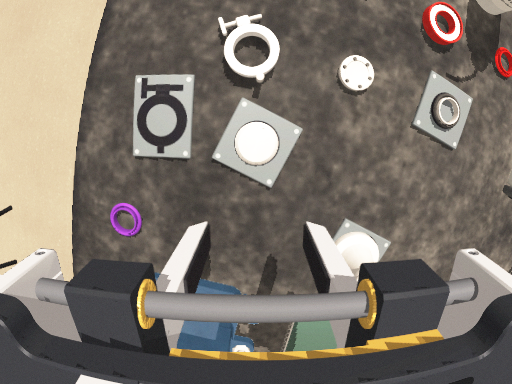

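```bash
python3 -c "
import cv2
im=cv2.imread('pics/w7.png');cv2.imwrite('pics/w7b.png',cv2.resize(im[5:165,125:285],None,fx=3.7,fy=3.7,interpolation=cv2.INTER_CUBIC))
"
```

```text
(no output)
```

View pics/w7b.png

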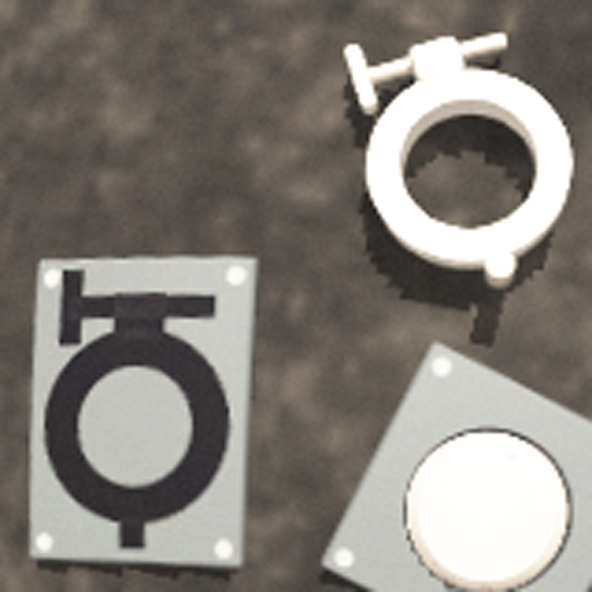

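```bash
python3 -c "
from h import *
im,d,c=load('w7')
P=lambda x,y,z:onz(c,125+(x+.5)/3.7-.5,5+(y+.5)/3.7-.5,z,True)
C=P(470,168,.015);L=P(500,262,.020);S=P(437,55,.015)
T=P(137,426,.005);l=P(131,545,.005);s=P(139,300,.005)
an=lambda a:round(np.degrees(np.arctan2(a[1],a[0])),1)
print('clamp',C,an(C-S),an(L-C),an(L-S),np.linalg.norm(L-C)); print('draw',T,an(T-s),an(l-T),an(l-s),np.linalg.norm(s-T))
print('cap',P(488,507,.011), 'tile cap draw edge same')
go(C[0],C[1],.12,an(L-S)-90)
"
```

```text
clamp [ 0.61239415 -0.04625907  0.015     ] -151.3 -150.1 -150.8 0.025619059231675397
draw [0.53320662 0.02242959 0.005     ] -168.3 -171.9 -170.1 0.03263458583280525
cap [ 0.53271637 -0.06993933  0.011     ] tile cap draw edge same
t 15.83 pos [ 0.4818 -0.0829  0.1976] yaw -76.4 tilt [0.05 0.  ] open 0.0612 q7 -1.13
tool delta mm [  -4.9 -135.5   77.7] rows>= 4.0
rz rad -0.272
delta after turn mm [  31.7 -131.9   77.6]
```

```bash
python3 -c "
from h import *
im,d,c=load('top0')
f=foc(c);E=np.array(c['extrinsics'])
v,u=np.mgrid[0:384,0:512]
q=np.stack([(u-float(c['cx']))/f*d,-(v-float(c['cy']))/f*d,-d],-1)@E[:3,:3].T+E[:3,3]
m=(d>0)&(q[...,1]>-.2)&(q[...,1]<.2)&(q[...,0]>.58)
for z0 in (.03,.08,.12,.18,.25,.35): 
  k=m&(q[...,2]>z0)&(q[...,2]<z0+.06); i=np.argmin(np.where(k,q[...,0],9)); print(z0,q.reshape(-1,3)[i],i%512,i//512)
"
```

```text
0.03 [0.69935219 0.00611789 0.03764345] 146 128
0.08 [ 0.7140874  -0.02056381  0.13934347] 148 106
0.12 [ 0.70378321 -0.04331878  0.15471655] 157 108
0.18 [ 0.71366456 -0.03772072  0.18904405] 151 97
0.25 [ 1.57732436  0.90308566 -0.76060839] 0 0
0.35 [ 1.57732436  0.90308566 -0.76060839] 0 0
```

```bash
python3 -c "
from h import *
im,d,c=load('top0')
f=foc(c);E=np.array(c['extrinsics'])
v,u=np.mgrid[0:384,0:512]
q=np.stack([(u-float(c['cx']))/f*d,-(v-float(c['cy']))/f*d,-d],-1)@E[:3,:3].T+E[:3,3]
for y0 in np.arange(-.2,.2,.02):
  k=(d>0)&(q[...,1]>y0)&(q[...,1]<y0+.02)&(q[...,0]>.58)&(q[...,2]>.06)&(q[...,0]<1); i=np.argmin(np.where(k,q[...,0],9)); print(round(y0,2),np.round(q.reshape(-1,3)[i],3))
cv2.imwrite('pics/cab.png',cv2.resize(im[60:190,95:235],None,fx=4.5,fy=4.5)[:,:,::-1])
s=load('side0')[0];cv2.imwrite('pics/cab2.png',cv2.resize(s[140:310,60:240],None,fx=3.3,fy=3.3)[:,:,::-1])
print(r.get_state()['joint_pos'])
"
```

```text
-0.2 [ 0.764 -0.185  0.066]
-0.18 [ 0.763 -0.162  0.063]
-0.16 [ 0.761 -0.144  0.067]
-0.14 [ 0.759 -0.124  0.06 ]
-0.12 [ 0.723 -0.103  0.198]
-0.1 [ 0.71  -0.08   0.152]
-0.08 [ 0.707 -0.062  0.153]
-0.06 [ 0.704 -0.043  0.155]
-0.04 [ 0.706 -0.039  0.155]
-0.02 [ 0.716 -0.02   0.174]
-0.0 [0.759 0.017 0.092]
0.02 [0.756 0.037 0.161]
0.04 [0.755 0.053 0.158]
0.06 [0.762 0.077 0.175]
0.08 [0.801 0.08  0.203]
0.1 [ 1.577  0.903 -0.761]
0.12 [ 1.577  0.903 -0.761]
0.14 [ 1.577  0.903 -0.761]
0.16 [ 1.577  0.903 -0.761]
0.18 [ 1.577  0.903 -0.761]
[ 0.05514359  0.566917    0.08403384  2.06232362 -0.09207308  0.51485738
 -1.12681991]
```

View pics/cab2.png

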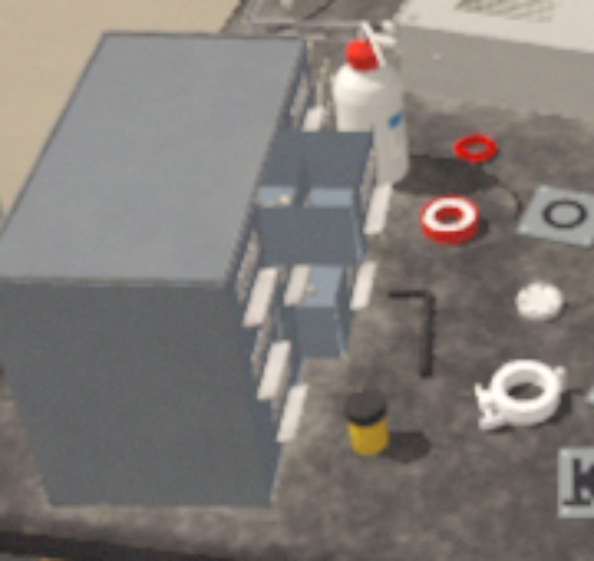

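View pics/cab.png

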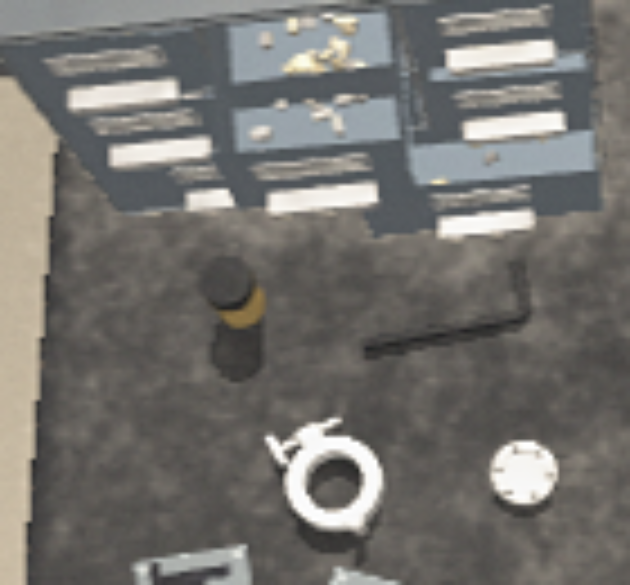

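Clamp ring centre is at wrist crop (470,168), about (0.612,-0.046). Its axis is about 20.5° from the drawing. The open drawers behind it reach x≈0.704, so I'll turn the gripper half round to keep the wrist camera on the robot's side.

Request:
move_arm --deltas "0 0 0 0 0 0.1 0.2;0 0 0 0 0 0.12 0.2;0 0 0 0 0 0.12 0.2;0 0 0 0 0 0.12 0.2;0 0 0 0 0 0.12 0.2;0 0 0 0 0 0.12 0.2;0 0 0 0 0 0.12 0.2;0 0 0 0 0 0.12 0.2;0 0 0 0 0 0.12 0.2;0 0 0 0 0 0.12 0.2;0 0 0 0 0 0.12 0.2;0 0 0 0 0 0.12 0.2;0 0 0 0 0 0.12 0.2;0 0 0 0 0 0.12 0.2;0 0 0 0 0 0.12 0.2"

```text
time: 17.08
eef_pos: [0.4824, -0.0825, 0.1969]
tool_rot: [-0.012, 1.0, -0.0, -0.0]
wrist_force: [0.1, 0.3, -0.3]
opening: 0.0753
```

```bash
python3 -c "
from h import *
go(.612,-.0465,.2,-70)
"
```

```text
t 17.08 pos [ 0.4824 -0.0825  0.1969] yaw -178.6 tilt [-0.   -0.04] open 0.0753 q7 -2.37
tool delta mm [-130.4   32.8   -3.2] rows>= 4.0
rz rad 1.246
delta after turn mm [-10.5 134.1  -3.1]
```

```bash
python3 -c "
from h import *
s=r.get_state();print(np.round(s['joint_pos'],2),np.round(s['joint_vel'],2))
"
```

```text
[-0.28  0.64  0.59  2.07 -0.63  0.61 -2.37] [-0.25  0.11  0.41  0.01 -0.39  0.15 -1.02]
```

The half turn this way nears the q7 limit, so I turn the other way. There is plenty of time.

Request:
move_arm --deltas "0 0 0 0 0 -0.1 0.2;0 0 0 0 0 -0.12 0.2;0 0 0 0 0 -0.12 0.2;0 0 0 0 0 -0.12 0.2;0 0 0 0 0 -0.12 0.2;0 0 0 0 0 -0.12 0.2;0 0 0 0 0 -0.12 0.2;0 0 0 0 0 -0.12 0.2;0 0 0 0 0 -0.12 0.2;0 0 0 0 0 -0.12 0.2;0 0 0 0 0 -0.12 0.2;0 0 0 0 0 -0.12 0.2;0 0 0 0 0 -0.12 0.2;0 0 0 0 0 -0.12 0.2;0 0 0 0 0 -0.12 0.2;0 0 0 0 0 -0.12 0.2;0 0 0 0 0 -0.12 0.2;0 0 0 0 0 -0.12 0.2;0 0 0 0 0 -0.12 0.2;0 0 0 0 0 -0.12 0.2"

```text
time: 18.75
eef_pos: [0.4824, -0.0825, 0.1969]
tool_rot: [0.935, -0.355, -0.0, -0.0]
wrist_force: [-0.4, 0.9, -1.2]
opening: 0.0748
```

Request:
move_arm --deltas "0 0 0 0 0 -0.12 0.2;0 0 0 0 0 -0.12 0.2;0 0 0 0 0 -0.12 0.2;0 0 0 0 0 -0.12 0.2;0 0 0 0 0 -0.12 0.2;0 0 0 0 0 -0.12 0.2;0 0 0 0 0 -0.12 0.2;0 0 0 0 0 -0.12 0.2;0 0 0 0 0 -0.12 0.2;0 0 0 0 0 -0.12 0.2;0 0 0 0 0 -0.12 0.2;0 0 0 0 0 -0.12 0.2;0 0 0 0 0 -0.12 0.2;0 0 0 0 0 -0.12 0.2;0 0 0 0 0 -0.12 0.2;0 0 0 0 0 -0.12 0.2;0 0 0 0 0 -0.12 0.2;0 0 0 0 0 -0.12 0.2;0 0 0 0 0 0 0.2;0 0 0 0 0 0 0.2"

```text
time: 20.42
eef_pos: [0.4818, -0.0827, 0.197]
tool_rot: [0.757, 0.653, 0.001, -0.001]
wrist_force: [0.3, 0.1, -0.3]
opening: 0.0747
```

```bash
python3 -c "
from h import *
go(.612,-.0465,.2,-70)
s=r.get_state();print(np.round(s['joint_pos'],2),np.round(s['joint_vel'],2))
"
```

```text
t 20.42 pos [ 0.4818 -0.0827  0.197 ] yaw 81.5 tilt [-0.01  0.11] open 0.0747 q7 0.86
tool delta mm [ 55.  123.4  -2.9] rows>= 4.0
rz rad -0.497
delta after turn mm [-10.5 134.7  -3. ]
[ 0.58  0.66 -0.7   2.05  0.67  0.68  0.86] [-0.01 -0.01  0.02  0.01 -0.   -0.   -0.01]
```

Request:
move_arm --deltas "0 0 0 0 0 -0.124 0.2;0 0 0 0 0 -0.124 0.2;0 0 0 0 0 -0.124 0.2;0 0 0 0 0 -0.125 0.2;-2 15 0 0 0 0 0.2;-2 30 0 0 0 0 0.2;-2 35 10 0 0 0 0.2;-2 30 20 0 0 0 0.2;-2 18 20 0 0 0 0.2;0 7 10 0 0 0 0.2;0 0 0 0 0 0 0.2;0 0 0 0 0 0 0.2;0 0 0 0 0 0 0.2"

```text
time: 21.5
eef_pos: [0.6104, -0.046, 0.1383]
tool_rot: [0.572, 0.82, -0.0, -0.0]
wrist_force: [0.5, -0.4, 0.6]
opening: 0.0751
```

```bash
python3 -c "
from h import *
go(.612,-.0465,.1,-70)
grab('wrist','w8');grab('side','s8');im=cv2.imread('pics/s8.png');cv2.imwrite('pics/s8b.png',cv2.resize(im[120:310,60:300],None,fx=3,fy=3))
"
```

```text
t 21.5 pos [ 0.6104 -0.046   0.1383] yaw 110.2 tilt [-0.03 -0.03] open 0.0751 q7 1.25
tool delta mm [-1.   1.3 38.3] rows>= 1.0
rz rad 0.003
delta after turn mm [-1.   1.3 38.3]
```

View pics/s8b.png

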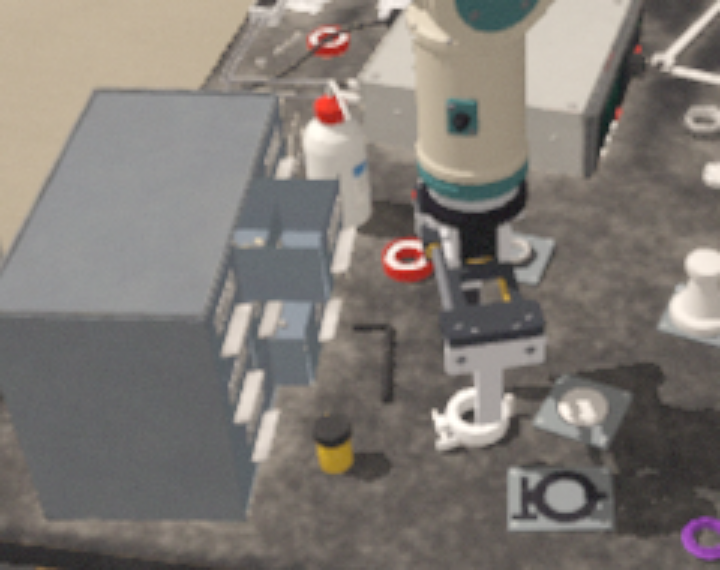

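View pics/w8.png

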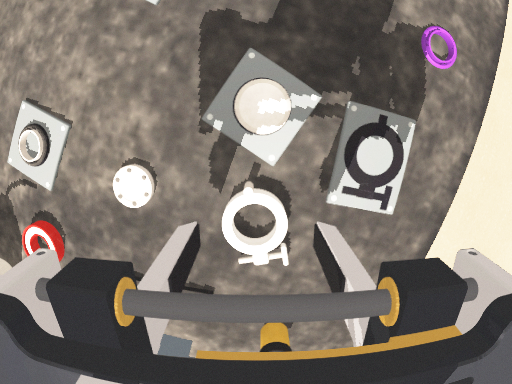

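Request:
move_arm --deltas "-1 1 12 0 0 0 0.2;0 0 12 0 0 0 0.2;0 0 8 0 0 0 0.2;0 0 5 0 0 0 0.2;0 0 0 0 0 0 0.2;0 0 0 0 0 0 0.2;0 0 0 0 0 0 0.2"

```text
time: 22.18
eef_pos: [0.6127, -0.0461, 0.1008]
tool_rot: [0.572, 0.82, 0.0, 0.0]
wrist_force: [0.6, -0.1, -0.2]
opening: 0.0751
```

Request:
move_arm --deltas "0 0 0.5 0 0 0 0.4;0 0 0 0 0 0 0.6;0 0 0 0 0 0 0.8;0 0 0 0 0 0 1;0 0 0 0 0 0 1;0 0 0 0 0 0 1;0 0 0 0 0 0 1"

```text
time: 22.77
eef_pos: [0.6127, -0.0464, 0.1004]
tool_rot: [0.572, 0.82, 0.0, 0.0]
wrist_force: [-0.6, -0.0, 1.3]
opening: 0.0473
```

Request:
move_arm --deltas "0 0 -10 0 0 0 1;0 0 -15 0 0 0 1;0 0 -15 0 0 0 1;0 0 0 0 0 0 1;0 0 0 0 0 0 1"

```text
time: 23.18
eef_pos: [0.6134, -0.0463, 0.142]
tool_rot: [0.572, 0.82, 0.001, 0.001]
wrist_force: [0.3, 0.3, -0.1]
opening: 0.0476
```

```bash
python3 -c "
from h import *
go(.532,.0222,.13,-90.5)
grab('wrist','w9')
im=cv2.imread('pics/w9.png');cv2.imwrite('pics/w9b.png',cv2.resize(im[80:310,150:450],None,fx=2.6,fy=2.6))
"
```

```text
t 23.18 pos [ 0.6134 -0.0463  0.142 ] yaw 110.2 tilt [ 0.18 -0.01] open 0.0476 q7 1.25
tool delta mm [ 92.4 -52.8  11.7] rows>= 3.0
rz rad 0.362
delta after turn mm [ 67.8 -82.   12. ]
```

View pics/w9b.png

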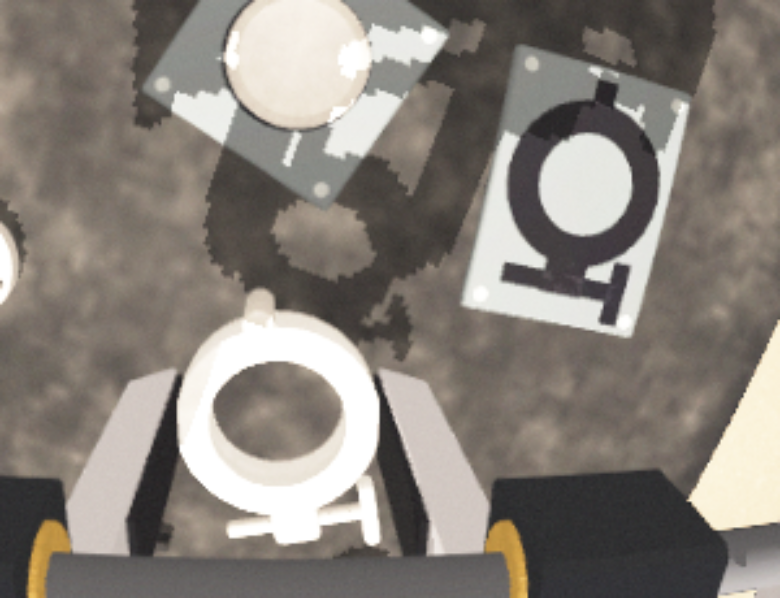

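Request:
move_arm --deltas "0 0 0 0 0 0.12 1;0 0 0 0 0 0.12 1;0 0 0 0 0 0.122 1;10 -12 0 0 0 0 1;18 -22 0 0 0 0 1;19 -23 0 0 0 0 1;15 -18 0 0 0 0 1;5 -7 0 0 0 0 1;0 0 0 0 0 0 1;0 0 0 0 0 0 1;0 0 0 0 0 0 1"

```text
time: 24.15
eef_pos: [0.5325, 0.0202, 0.14]
tool_rot: [0.711, 0.703, 0.0, 0.001]
wrist_force: [-0.1, -0.5, -1.0]
opening: 0.0475
```

```bash
python3 -c "
from h import *
go(.532,.0222,.1065,-90.5)
grab('wrist','w10')
im=cv2.imread('pics/w10.png');cv2.imwrite('pics/w10b.png',cv2.resize(im[100:310,150:400],None,fx=2.8,fy=2.8))
"
```

```text
t 24.15 pos [0.5325 0.0202 0.14  ] yaw 89.4 tilt [ 0.06 -0.04] open 0.0475 q7 0.73
tool delta mm [ 2.1 -0.5 33.5] rows>= 1.0
rz rad -0.002
delta after turn mm [ 2.  -0.5 33.5]
```

View pics/w10b.png

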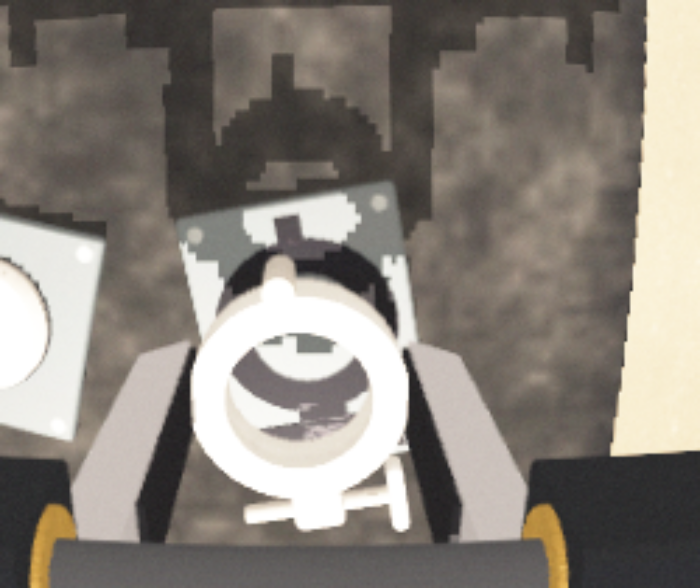

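Request:
move_arm --deltas "2 0 12 0 0 0 1;0 0 10 0 0 0 1;0 0 6 0 0 0 1;0 0 3 0 0 0 1;0 0 1.5 0 0 0 1;0 0 0 0 0 0 1;0 0 0 0 0 0 1"

```text
time: 24.78
eef_pos: [0.5312, 0.0235, 0.1077]
tool_rot: [0.71, 0.704, 0.0, -0.0]
wrist_force: [-0.6, -0.2, -0.3]
opening: 0.0473
```

Request:
move_arm --deltas "-1 0 1.5 0 0 0 1;0 0 1 0 0 0 1;0 0 0 0 0 0 1;0 0 0 0 0 0 1"

```text
time: 25.12
eef_pos: [0.5313, 0.0223, 0.1054]
tool_rot: [0.71, 0.704, 0.0, 0.0]
wrist_force: [0.2, -0.2, 0.0]
opening: 0.0475
```

Request:
move_arm --deltas "0 0 0.5 0 0 0 0.8;0 0 0 0 0 0 0.5;0 0 0 0 0 0 0.35;0 0 0 0 0 0 0.33;0 0 0 0 0 0 0.33;0 0 -15 0 0 0 0.33;0 0 -25 0 0 0 0.33;0 0 -30 0 0 0 0.33;0 0 -40 0 0 0 0.33;0 0 -40 0 0 0 0.33;0 20 -20 0 0 0 0.33;0 35 0 0 0 0 0.33;0 40 0 0 0 0 0.33;0 -40 0 0 0 0 0.33;0 -40 0 0 0 0 0.33;0 -40 0 0 0 0 0.33;0 -40 0 0 0 0 0.33;0 0 0 0 0 0 0.33;0 0 0 0 0 0 0.33"

```text
time: 26.7
eef_pos: [0.4639, 0.0225, 0.2746]
tool_rot: [0.71, 0.705, -0.001, 0.0]
wrist_force: [1.4, -0.3, 1.6]
opening: 0.0627
```

```bash
python3 -c "
from h import *
go(.44,-.3,.3)
grab('top','t11');grab('side','s11');grab('wrist','w11')
im=cv2.imread('pics/t11.png');cv2.imwrite('pics/t11b.png',cv2.resize(im[110:270,110:380],None,fx=2.9,fy=2.9,interpolation=cv2.INTER_CUBIC))
im=cv2.imread('pics/s11.png');cv2.imwrite('pics/s11b.png',cv2.resize(im[170:310,170:340],None,fx=4.2,fy=4.2,interpolation=cv2.INTER_CUBIC))
"
```

```text
t 26.7 pos [0.4639 0.0225 0.2746] yaw 89.6 tilt [-0.1  -0.11] open 0.0627 q7 0.88
tool delta mm [-322.7  -21.6  -24.7] rows>= 8.0
```

View pics/t11b.png

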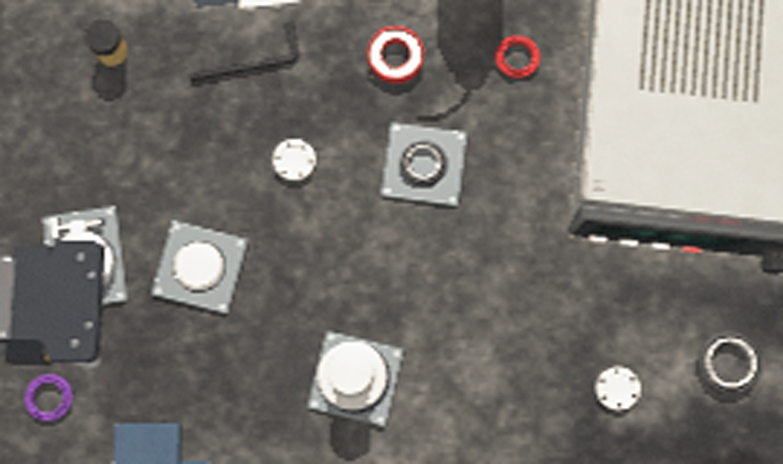

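View pics/s11b.png

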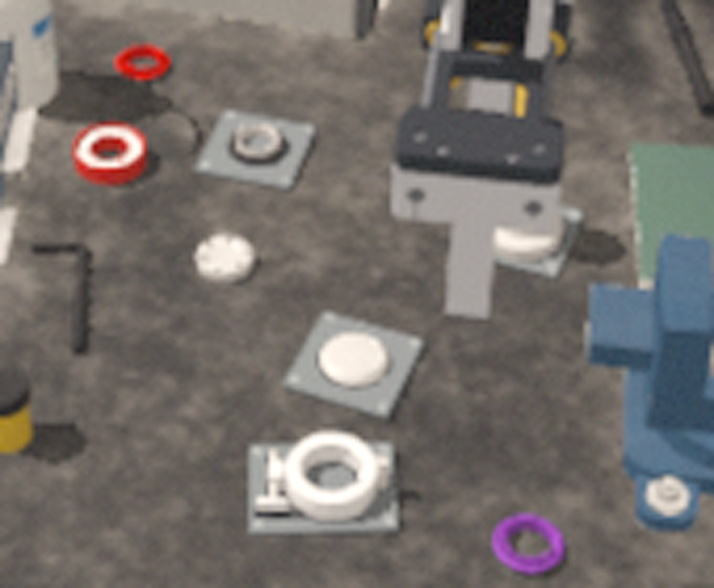

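Run:
```python
from h import *
im,d,c=load('t11'); g=cv2.cvtColor(im,cv2.COLOR_RGB2GRAY)
cs,_=cv2.findContours((g>200).astype(np.uint8),cv2.RETR_EXTERNAL,cv2.CHAIN_APPROX_NONE)
for k in cs:
    x,y,w,h=cv2.boundingRect(k); u,v=x+(w-1)/2,y+(h-1)/2
    if 150<u<340 and 150<v<270 and w>8: print(u,v,w,h,np.round(onz(c,u,v,.012),4))
# clamp in side: ring top crop
im,d,c=load('s11')
P=lambda x,y,z:onz(c,170+(x+.5)/4.2-.5,170+(y+.5)/4.2-.5,z)
C=P(332,474,.020);S=P(270,481,.02);L=P(384,463,.025);print('clamp',C,'drawn .532,.022',np.degrees(np.arctan2(*(L-S)[1::-1])))
print('reducer depth etc');
```

```text
323.0 243.5 15 14 [ 0.4328 -0.4104  0.012 ]
230.5 238.0 24 21 [ 0.4438 -0.1964  0.012 ]
178.0 200.5 17 16 [ 0.5307 -0.0718  0.012 ]
255.0 169.5 9 4 [ 0.607  -0.2525  0.012 ]
211.0 164.5 15 14 [ 0.6183 -0.1473  0.012 ]
clamp [0.53006025 0.02904428 0.02      ] drawn .532,.022 -163.9409809994169
reducer depth etc
```

View pics/w11.png

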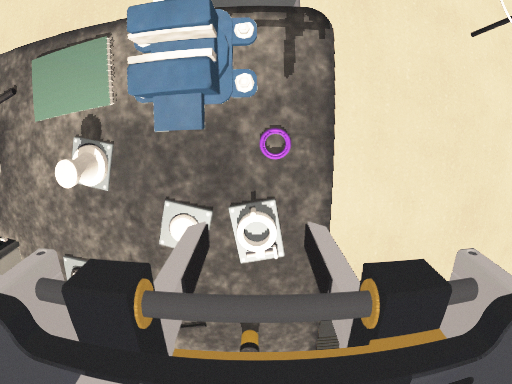

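Run:
```python
from h import *
im,d,c=load('s11')
P=lambda x,y,z:onz(c,170+(x+.5)/4.2-.5,170+(y+.5)/4.2-.5,z)
print(P(330,485,.005),P(332,474,.02))
im=cv2.imread('pics/s11.png');cv2.imwrite('pics/s11c.png',cv2.resize(im[265:305,220:275],None,fx=12,fy=12,interpolation=cv2.INTER_CUBIC))
im=cv2.imread('pics/s8.png')
```

```text
[0.53152861 0.02411156 0.005     ] [0.53006025 0.02904428 0.02      ]
```

View pics/s11c.png

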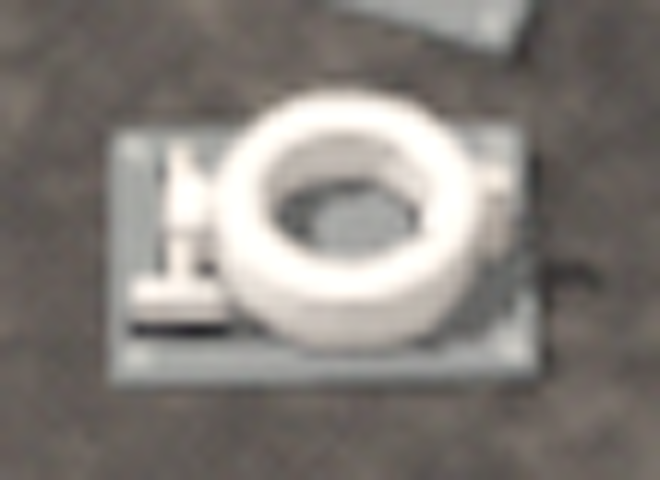

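```bash
python3 -c "
from h import *
c=load('s11')[2];print(onz(c,248.5,280.5,.02))
s=r.get_state();print(np.abs(s['joint_vel']).max(),s['time']);print(r.finish_job())
"
```

```text
[0.53118695 0.02341784 0.02      ]
0.009025663581319454 26.85
the job is handed in; nothing more can be done
None
```

I placed all four parts on their own tiles and handed the job in at about 27 s of the 99 s allowed. It reports no verdict.

My last checks from the cameras, against the 12 mm allowance for centring:

| Part | Distance from its outline's centre | How checked |
|---|---|---|
| Reducer | about 4 mm | top view; it looked upright in the side view |
| Centring ring | not measured at the end | looked centred on its drawing in the wrist, top and side pictures |
| Blank cap | under 1 mm | top view |
| Ring clamp | about 1–2 mm | side view, re-measured |

- **Clamp position:** my first side reading put it about 7 mm off in y. I had picked the ring's top face too low in that picture. Re-measured on an enlarged crop, it came to (0.531, 0.023), against the drawing at about (0.532, 0.022).
- **Clamp angle:** the side reading gave about 7° from the drawing, inside the 17° (0.3 rad) allowed. That figure is rough and came from the first crop. I did not re-measure it.
- **Ring choice:** I took the smaller of the two bare-metal rings, which is neither purple nor red.
- **Flanges:** both were within about 2 mm of where they started. The gripper was open and clear of everything at the end.

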